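Fetch the mixing cup from behind the bottles

ROBOT

A 7-joint arm with a two-finger parallel gripper is mounted at the origin on the work surface. World frame = base frame: x ahead of the robot, y to its left, z up, the work surface at z = 0. Lengths are in m, angles in rad, forces in N, time in s.
With the tool pointing down it reaches from about 0.425 to 0.925 m from the base axis. Payload 6.8 kg.
Tool frame: the origin (TCP) lies at the very end of the fingers, on their centre line; the grasp point (between the pads) lies 19 mm behind it; z points along the fingers, y is the line along which they close (so a half turn about z gives the same grasp; the last joint's range is limited). The gripper opens to 85 mm and grips with 20 to 120 N. Pads are 22 mm wide; open, the fingers measure 114 mm over their backs; the gripper's body (76 mm by 85 mm) begins 54 mm behind the grasp point. The pads swing forward as they close: fully open they stand 13 mm farther back than shut.
Start: joints at [1.068, 0.477, 0.022, 1.555, -0.011, 1.109, -0.083], TCP at [0.26, -0.623, 0.231] pointing down, gripper open.
Joint ranges: [-2.96, 2.96], [-0.34, 2.1], [-1.41, 1.46], [0.24, 2.44], [-1.37, 4.51], [0.17, 1.92], [-2.96, 2.96]. Speed limits (rad/s): [2.39, 2.39, 3.14, 3.14, 3.14, 3.14, 3.14].

INTERFACE

Orientations are given as a unit quaternion [w, x, y, z].
In Python, from station import bot gives the robot as it stands. The module is installed in compiled form; this text tells all that it offers.
- The arm moves only by the shell command python3 -m jog 'ROWS' [OPENING] [FORCE]. ROWS is JSON, a list of rows, each a list of 4 numbers: the shift along the tool's x, y, z in cm, then the turn about the tool's z in rad. In form: [[x, y, z, spin], ...]. A call has 1 to 20 rows; each row is the pose to reach, as a shift and turn from the pose commanded when the call began, along the tool's axes at that moment; what a row does not reach only later rows make up. A row lasts 1/12 s, in which the tool goes at most 41.7 mm and 7.16 degrees, less where a joint would pass 70% of its speed; a pose out of reach is approached as far as the arm can. A call with a gripper value outside its range is refused whole. OPENING is the closure, from -1 (fully open) to 1 (shut), set as the call begins (- or left out, the last holds). The fingers move at their own pace and stop on an object; FORCE is the grip in N (left out, the last holds). Time passes only in rows, so rows that repeat a pose let the fingers close. It gives the time, the measured TCP pose, the force, the opening and the grip force at its end, in the units of the state.
- bot.get_obs(): the state, without advancing time (a new reading comes with each control period).
- bot.read_camera(name): name is "scene" or "top"; returns a dict with "pixels" (400x640x3 uint8, red, green, blue), "depth" (400x640 float32, m along the optical axis (not along the pixel's ray), 0 where there is no reading), "fovy" (degrees; the focal length in pixels is half the picture's height over the tangent of half this angle, whatever the lens; pixels are square), "cx", "cy" (the principal point, pixels), "pose" (4x4, takes a point from camera to world coordinates). Camera axes: x right, y down, z forward; pixel columns grow to the right and rows downward; lengths in m; the calibration is good to about 2 mm. A picture is of the moment at which its call begins.
- bot.hand_in(): hands the job in; it is judged then, once.
The state is a dict: "t": time; "q": joint angles; "joint_vel": joint speeds; "joint_torque": joint torques, N m; "eef_pos": TCP position; "tool_rot": TCP orientation; "contact_force": force on the tool from outside, world axes, zero at the start; "torque": the same for the moment, N m; "gripper_width": opening from 0.0 (shut) to 1.0 (fully open); "grasp_force": force on a finger pad.
Only numpy, scipy, OpenCV 4.12 (cv2) and the standard library are available. Lean on these libraries where they do the work, as an engineer would, in place of code of your own. Each camera call takes 0.05 s, during which the arm holds its last target. There are 200 camera calls.

TASK

On the paint table a nest of three steel cups stands in a wooden tray, crowded in by a bottle, a square tin and a jar. Stand those three upright on the white enamel tray, then lift the small top cup out of the nest without pulling up the next one and stand it in the round seat of the palette board. Then put the bottle, the tin and the jar back, each upright in the place where it stood, leaving the other two cups nested in their place.

Things in the scene. Friction and masses are not known exactly. Their poses are not given: they have to be found in the camera images.
- bottle: Round amber glass bottle with a narrow neck and a black screw cap, full and closed; 162 mm tall, body 56 mm diameter up to 112 mm, then sloping in to the neck. Cap 28 mm diameter, from 138 to 162 mm above the base: lift it by the cap. Origin: centre of the underside, z up. About 0.4 kg. Stands in one of the four places of the wooden tray.
- tin: Square steel solvent tin, 54 x 54 mm (over its seams), flat top at 127 mm, with a round dark screw cap of 28 mm diameter in the middle, from 132 to 156 mm above the base: lift it by the cap. Origin: centre of the underside, z up, x and y square to its sides. About 0.4 kg. Stands in one of the four places of the wooden tray.
- jar: Round glass jar with pale contents and a wide aluminium lid; 148 mm tall, body 56 mm diameter up to 114 mm. Lid 44 mm diameter, from 124 to 148 mm above the base: lift it by the lid. Origin: centre of the underside, z up. About 0.4 kg. Stands in one of the four places of the wooden tray.
- cup_small: Small steel cup on top of the nest: 46 mm tall, 54 mm outside diameter at the rim, 49.4 mm at the base, 60 g. Stands in the middle cup with about 1.5 mm play all round; its top 22 mm shows above the middle cup's rim: grip there from outside, fingertips above the rim below, lift straight up at least 30 mm. Origin: centre of the underside, z up.
- cup_middle: The middle steel cup of the nest, 46 mm tall, 59 mm outside diameter at the rim; it sits the same way in the large cup, its top 22 mm showing (its rim is 68 mm above the large cup's underside). Stays where it is. Origin: centre of the underside, z up.
- cup_large: The large steel cup at the bottom of the nest, 46 mm tall, 64 mm outside diameter at the rim, standing in one of the two places on the wooden tray's +x side. Stays where it is. Origin: centre of the underside, z up.
- bottle_tray: Low wooden tray, 172 x 172 mm outside, rim 28 mm high and 10 mm thick, inner floor 10 mm above the table; fixed. It has four places in a square at x = +-33, y = +-33 mm from its centre (66 mm apart), marked by dark dried rings: three hold the bottle, tin and jar, one the nest. Origin: centre of the underside; z up, x points roughly away from the robot.
- enamel_tray: Empty white enamel tray, 260 mm (its x) by 200 mm (its y) over its walls (folded edge up to 9 mm more), walls 5 mm thick and 18 mm high, inner floor 5 mm above the table; fixed. The side area for the bottle, tin and jar while the cup is fetched. Origin: centre of the underside; z up.
- palette: Plywood palette board with dried paint, 240 mm (its x) by 180 mm (its y), 14 mm thick, fixed; a grey glass mixing slab, 3 mm thick, covers its far (+x) half and the round cup seat is in the near half. Origin: centre of the underside; z up.
- cup_seat (a point): Centre of the floor of the round cup seat in the palette board: an empty recess of 68 mm diameter, 6 mm deep, stained dark, its floor 8 mm above the table; 70 mm from the board's centre towards its -x end. z up.
Mind the look-alikes: they are no part of the job. Leave any purple look-alike of the cup_small alone.

How it is judged:
By the outcome, as a careful person would: the job done as asked, in the order asked, and still so for the second after the job is handed in, with the robot touching nothing.
It also fails if it takes over 141 s, if anything falls off the work surface, if the arm or the gripper's body presses on something with over 40 N, if the wrist force passes 120 N, or if a joint passes its speed limit or range.

## Working session

There is one attempt and no reset: what is moved stays moved. The work goes in short steps, Python scripts to look and compute and a shell command to move; the robot and the scene stay as the last step left them, time stands still between calls to the robot, and variables do not carry over. Pictures are saved under pics/ and viewed, at most 14 in all, crops included, and the job is handed in when it is done.

```bash
mkdir -p pics; ls; python3 - <<'E'
from station import bot
import cv2,numpy as np
o=bot.get_obs();print(o)
for n in("top","scene"):
    r=bot.read_camera(n);cv2.imwrite(f"pics/{n}0.png",r["pixels"][...,::-1]);np.savez(f"{n}0.npz",**r)
    print(n,r["fovy"],r["cx"],r["cy"],r["pose"].round(4).tolist())
E
```

```text
pics
{'t': 0.0, 'q': array([ 1.0679228 ,  0.47782134,  0.02235418,  1.55644497, -0.0114927 ,
        1.10930324, -0.0831127 ]), 'joint_vel': array([-0.00060807,  0.00073517,  0.00096701,  0.00029142,  0.00037305,
       -0.00089215,  0.00019585]), 'joint_torque': array([-6.05722598e-04, -5.96462131e+01,  1.60788640e+00, -2.81199753e+01,
        1.25403993e-02,  9.31255810e-03, -3.09694235e-05]), 'eef_pos': array([ 0.25935307, -0.62254584,  0.2303145 ]), 'tool_rot': array([-8.88405531e-04,  9.80582042e-01,  1.96107126e-01, -2.54846537e-04]), 'contact_force': array([ 0.03085783, -0.82247468, -0.01697571]), 'torque': array([-0.01351097,  0.04353534,  0.02607516]), 'grasp_force': 0.0, 'gripper_width': 1.0012033288920132}
top 47.47252931270709 315.1203392471291 204.84754391183154 [[-0.0241, -0.9875, 0.1559, 0.3561], [-0.9996, 0.0261, 0.0112, -0.0181], [-0.0151, -0.1555, -0.9877, 1.1852], [0.0, 0.0, 0.0, 1.0]]
scene 46.12500476525953 323.85162637385565 207.7646096326746 [[0.6612, 0.423, -0.6196, 1.1263], [0.7499, -0.3982, 0.5283, -0.5303], [-0.0233, -0.814, -0.5805, 0.6375], [0.0, 0.0, 0.0, 1.0]]
```

View pics/top0.png

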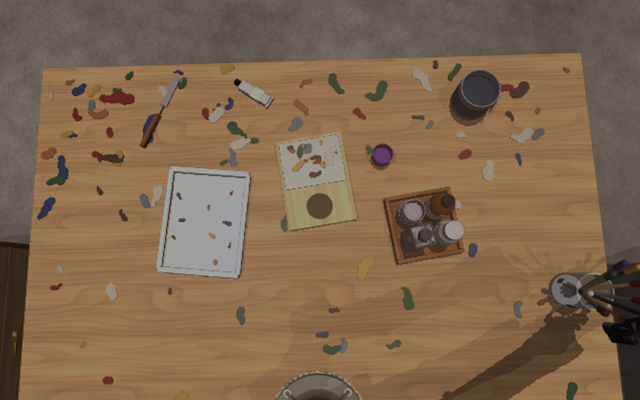

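View pics/scene0.png

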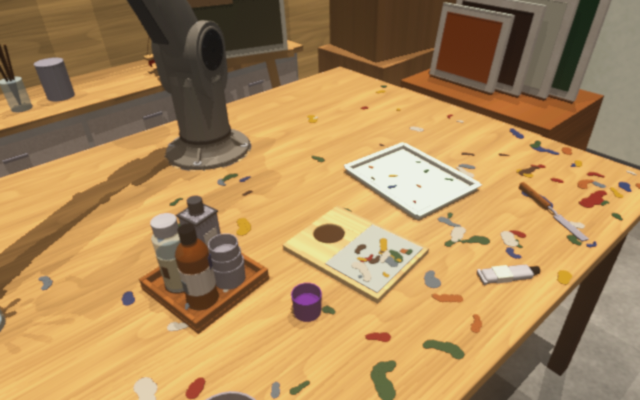

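The top view shows the wooden tray at about (424,226). In it are the nest (412,212), bottle (443,204), tin (424,236) and jar (451,231). The enamel tray is at (204,222) and the palette seat at (320,206). The lone purple cup at (382,155) is the look-alike, which I leave alone. The steel cup I want is the top one in the nest.

```bash
cat > h.py <<'E'
import numpy as np,cv2
from station import bot
def K(r):
    f=r["pixels"].shape[0]/2/np.tan(np.radians(float(r["fovy"]))/2); return f,float(r["cx"]),float(r["cy"])
def cloud(r):
    f,cx,cy=K(r);d=r["depth"];v,u=np.indices(d.shape)
    p=np.stack([(u-cx)*d/f,(v-cy)*d/f,d],-1)@r["pose"][:3,:3].T+r["pose"][:3,3]
    p[d<=0]=np.nan; return p
def ray(r,uv,z):
    f,cx,cy=K(r);uv=np.atleast_2d(np.asarray(uv,float))
    d=np.c_[(uv[:,0]-cx)/f,(uv[:,1]-cy)/f,np.ones(len(uv))]@r["pose"][:3,:3].T
    o=r["pose"][:3,3]; return o+d*((z-o[2])/d[:,2])[:,None]
def load(n): return dict(np.load(n+".npz"))
E
python3 - <<'E'
from h import *
t=load("top0");s=load("scene0")
im=t["pixels"][180:275,375:475,::-1];a=cv2.convertScaleAbs(cv2.resize(im,None,fx=5,fy=5,interpolation=cv2.INTER_CUBIC),alpha=1.6)
cv2.imwrite("pics/crop_t.png",a)
im=s["pixels"][175:335,130:345,::-1];cv2.imwrite("pics/crop_s.png",cv2.resize(im,None,fx=3.6,fy=3.6,interpolation=cv2.INTER_CUBIC))
for r in(t,s):
    p=cloud(r); P=p.reshape(-1,3)
    print("table z",np.nanmedian(P[(P[:,0]>.4)&(P[:,0]<.8)&(abs(P[:,1])<.5)][:,2]))
    m=(p[...,0]>.3)&(p[...,0]<.75)&(p[...,1]<-.05)&(p[...,1]>-.5)
    for lo,hi in((.09,.105),(.145,.153),(.153,.162),(.162,.169),(.169,.185)):
        k=(m&(p[...,2]>lo)&(p[...,2]<hi)).astype(np.uint8)
        n,l,st,c=cv2.connectedComponentsWithStats(k)
        for i in range(1,n):
            if st[i,4]>12:
                q=p[l==i];print(lo,hi,st[i,4],c[i].round(1),np.median(q,0).round(4),((q.max(0)+q.min(0))/2).round(4),np.ptp(q,0).round(4))
E
```

```text
table z 0.0015017704788810038
0.09 0.105 45 [431.9 207.9] [ 0.5092 -0.2851  0.0954] [ 0.5186 -0.2911  0.0978] [0.0529 0.0204 0.0143]
0.09 0.105 93 [415.2 208.7] [ 0.5138 -0.2488  0.0982] [ 0.5097 -0.2443  0.0966] [0.0516 0.0513 0.0129]
0.09 0.105 27 [437.  233.6] [ 0.452  -0.294   0.0977] [ 0.4494 -0.2986  0.0976] [0.0384 0.014  0.013 ]
0.09 0.105 16 [410.7 243.6] [ 0.4286 -0.2308  0.0975] [ 0.4298 -0.232   0.0979] [0.0289 0.0125 0.0132]
0.145 0.153 13 [448.5 236.8] [ 0.4379 -0.3069  0.147 ] [ 0.4399 -0.31    0.149 ] [0.0144 0.0186 0.008 ]
0.153 0.162 292 [454.1 229.3] [ 0.4543 -0.319   0.1575] [ 0.4539 -0.3184  0.1574] [0.043  0.0413 0.0086]
0.162 0.169 115 [426.  233.7] [ 0.4447 -0.2532  0.1649] [ 0.4455 -0.2538  0.1655] [0.025  0.0275 0.0068]
0.169 0.185 109 [449.  199.5] [ 0.5208 -0.3081  0.1716] [ 0.5202 -0.3081  0.1724] [0.0254 0.0286 0.0067]
table z 0.0010303418663520358
0.09 0.105 439 [218.6 240.7] [ 0.4875 -0.2463  0.0968] [ 0.4971 -0.2461  0.0975] [0.0752 0.0554 0.015 ]
0.09 0.105 130 [165. 256.] [ 0.4705 -0.3384  0.0977] [ 0.461  -0.3359  0.0974] [0.0367 0.0235 0.0147]
0.0
[... 340 characters left out ...]
 0.528  -0.3129  0.1499] [ 0.5239 -0.309   0.1489] [0.0143 0.0272 0.0076]
0.153 0.162 71 [195.2 206.1] [ 0.4529 -0.2589  0.1569] [ 0.4489 -0.2546  0.1575] [0.0178 0.0263 0.0089]
0.153 0.162 353 [162.6 221.1] [ 0.4546 -0.3213  0.1578] [ 0.4514 -0.3198  0.1569] [0.0445 0.0445 0.0078]
0.153 0.162 77 [187.7 238.5] [ 0.5276 -0.313   0.1581] [ 0.5233 -0.3091  0.1575] [0.0157 0.027  0.009 ]
0.162 0.169 127 [193.4 199.8] [ 0.4443 -0.2553  0.1659] [ 0.4424 -0.255   0.1652] [0.0281 0.026  0.0063]
0.162 0.169 58 [186.7 234.7] [ 0.5277 -0.3134  0.1656] [ 0.5235 -0.31    0.1655] [0.0171 0.0251 0.0067]
0.169 0.185 159 [185.2 228.7] [ 0.519  -0.3095  0.1719] [ 0.5174 -0.3087  0.1715] [0.0286 0.0275 0.0049]
```

View pics/crop_t.png

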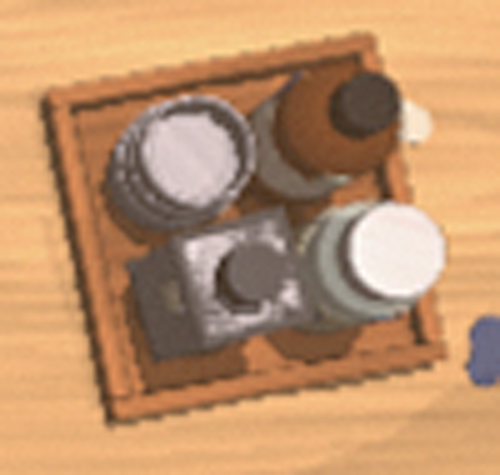

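View pics/crop_s.png

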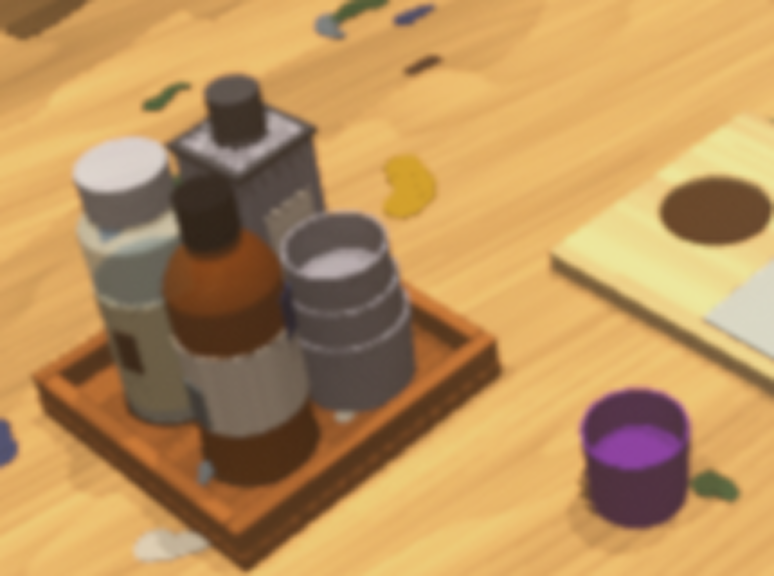

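The crops confirm it. At the nest (412,212 top; 222,245 scene) the three cups are plain steel, and the purple one stands alone outside the tray. Next I measure the enamel tray, the seat and the nest rim.

```bash
python3 - <<'E'
from h import *
def big(k,seed):
    n,l,st,c=cv2.connectedComponentsWithStats(k.astype(np.uint8));i=l[seed[1],seed[0]];return (l==i).astype(np.uint8),st[i,4]
for nm,se,ss in(("top0",(220,250),(320,206)),("scene0",(420,165),(328,233))):
    r=load(nm);h=cv2.cvtColor(r["pixels"],cv2.COLOR_RGB2HSV).astype(int)
    print(nm,h[se[1],se[0]],h[ss[1],ss[0]])
    v=h[se[1],se[0],2]
    k=cv2.morphologyEx(((h[...,1]<60)&(h[...,2]>v*.8)).astype(np.uint8),cv2.MORPH_CLOSE,np.ones((9,9)));k,a=big(k,se)
    c=max(cv2.findContours(k,0,2)[0],key=cv2.contourArea)[:,0]
    w=ray(r,c,.018)[:,:2]
    print("enamel",a,cv2.minAreaRect((w*1000).astype(np.float32)))
    k=(abs(r["pixels"].astype(int)-r["pixels"][ss[1],ss[0]]).sum(-1)<70);k,a=big(k,ss)
    c=max(cv2.findContours(k,0,2)[0],key=cv2.contourArea)[:,0]
    print("seat",a,cv2.minEnclosingCircle((ray(r,c,.013)[:,:2]*1000).astype(np.float32)),cv2.fitEllipse((ray(r,c,.013)[:,:2]*1000).astype(np.float32)))
    p=cloud(r);d=np.hypot(p[...,0]-.51,p[...,1]+.244)
    q=p[(d<.034)&(p[...,2]>.094)&(p[...,2]<.104)][:,:2]
    print("rim",len(q),cv2.minEnclosingCircle((q*1000).astype(np.float32)))
    q=p[(abs(p[...,0]-.4445)<.045)&(abs(p[...,1]+.2543)<.045)&(p[...,2]>.132)&(p[...,2]<.142)][:,:2]
    print("tin",cv2.minAreaRect((q*1000).astype(np.float32)))
E
```

```text
top0 [ 98   6 161] [ 13 108  87]
enamel 9068 ((508.26873779296875, 303.2875061035156), (250.12628173828125, 278.7845458984375), 84.00476837158203)
seat 512 ((538.8916625976562, -15.664770126342773), 33.56191635131836) ((538.7897338867188, -15.557441711425781), (65.05304718017578, 65.1577377319336), 73.84428405761719)
rim 76 ((510.5609436035156, -244.37579345703125), 27.03476333618164)
tin ((447.846923828125, -263.8251953125), (53.95518493652344, 74.96794891357422), 13.599493980407715)
scene0 [ 42  11 241] [ 14 150 107]
enamel 5205 ((504.7880859375, 294.73345947265625), (233.57061767578125, 279.3095703125), 83.87861633300781)
seat 407 ((535.909912109375, -15.817586898803711), 31.48429298400879) ((536.0635375976562, -16.180801391601562), (56.06279754638672, 62.024253845214844), 140.81320190429688)
rim 209 ((506.5609436035156, -245.96368408203125), 28.474069595336914)
tin ((442.33880615234375, -253.8925018310547), (56.30623245239258, 55.33538818359375), 13.267935752868652)
```

```bash
cat > go.py <<'E'
import sys,numpy as np
from station import bot
from scipy.spatial.transform import Rotation as R
o=bot.get_obs();w=o["tool_rot"];Rt=R.from_quat([w[1],w[2],w[3],w[0]]).as_matrix()
a=[float(x) for x in sys.argv[1:]]
psi=np.arctan2(Rt[1,0],Rt[0,0]);d=np.array(a[:3])-o["eef_pos"]
print("t",round(o["t"],2),"pos",o["eef_pos"].round(4),"psi",np.degrees(psi).round(2),"tilt",Rt[:,2].round(4),"f",o["contact_force"].round(1),"w",round(o["gripper_width"],3),"gf",round(o["grasp_force"],1))
print("shift cm",(Rt.T@d*100).round(2),"spin",round(float(psi-np.radians(a[3] if len(a)>3 else 9)),3))
E
python3 go.py .519 -.3085 .26
```

```text
t 0.1 pos [ 0.2594 -0.6226  0.2304] psi 22.62 tilt [-8.0e-04  1.4e-03 -1.0e+00] f [-0.5 -0.1  0.5] w 1.003 gf 0.0
shift cm [ 36.05 -19.01  -2.93] spin 0.238
```

```bash
python3 -m jog '[[3,-1.6,-3,0.06],[6.5,-3.4,-3,0.12],[10,-5.3,-3,0.18],[13.5,-7.1,-3,0.238],[17,-9,-3,0.238],[20.5,-10.8,-3,0.238],[24,-12.7,-3,0.238],[27.5,-14.5,-3,0.238],[31,-16.3,-3,0.238],[34,-17.9,-3,0.238],[36,-19,-3,0.238],[36,-19,-3,0.238],[36,-19,-3,0.238]]' -0.1 60; python3 go.py .519 -.3085 .146
python3 - <<'E'
from h import *
r=bot.read_camera("scene");cv2.imwrite("pics/s1.png",cv2.resize(r["pixels"][100:340,100:340,::-1],None,fx=2.4,fy=2.4))
E
```

```text
t: 1.18
eef_pos: [0.5196, -0.3074, 0.2608]
tool_rot: [-0.0, 0.997, 0.08, -0.0]
contact_force: [-1.2, -0.7, -0.2]
gripper_width: 0.553
grasp_force: 0.0
t 1.18 pos [ 0.5196 -0.3074  0.2608] psi 9.19 tilt [-7.e-04  7.e-04 -1.e+00] f [-1.2 -0.7 -0.2] w 0.553 gf 0.0
shift cm [-0.07  0.1  11.48] spin 0.003
```

View pics/s1.png

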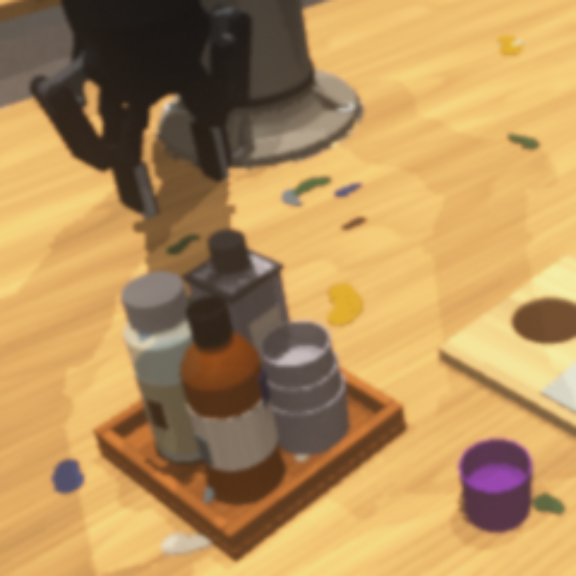

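The open fingers hang above the bottle cap (at about (208,310) in the crop), clear of its neighbours. I descend and grip.

```bash
python3 -m jog '[[0,0.1,3,0],[0,0.1,6,0],[0,0.1,9,0],[0,0.1,11,0],[0,0.1,11.5,0],[0,0.1,11.5,0],[0,0.1,11.5,0]]' && python3 -m jog '[[0,0,0,0],[0,0,0,0],[0,0,0,0],[0,0,0,0],[0,0,0,0],[0,0,0,0],[0,0,0,0],[0,0,0,0]]' 1 60; python3 go.py .519 -.3085 .3
```

```text
t: 1.82
eef_pos: [0.519, -0.3115, 0.1472]
tool_rot: [0.0, 0.997, 0.077, 0.0]
contact_force: [-0.3, -0.2, 0.6]
gripper_width: 0.554
grasp_force: 0.0
t: 2.48
eef_pos: [0.5202, -0.3106, 0.1484]
tool_rot: [0.001, 0.997, 0.078, 0.001]
contact_force: [-1.3, 1.6, 6.8]
gripper_width: 0.308
grasp_force: 59.1
t 2.48 pos [ 0.5202 -0.3106  0.1484] psi 8.99 tilt [ 0.003  -0.0014 -1.    ] f [-1.3  1.6  6.8] w 0.308 gf 59.1
shift cm [ -0.04  -0.2  -15.16] spin -0.0
```

```bash
python3 -m jog '[[0,0,-1,0],[0,0,-3,0],[0,0,-6,0],[0,0,-9,0],[0,0,-12,0],[0,0,-14,0],[0,0,-15,0],[0,0,-15,0],[0,0,-15,0],[0,0,-15,0]]'; python3 go.py .575 .26 .3
python3 - <<'E'
from h import *
r=bot.read_camera("scene");cv2.imwrite("pics/s2.png",cv2.resize(r["pixels"][40:340,60:340,::-1],None,fx=1.8,fy=1.8))
E
```

```text
t: 3.32
eef_pos: [0.5179, -0.3097, 0.2943]
tool_rot: [-0.001, 0.997, 0.078, -0.002]
contact_force: [-0.4, 0.2, -4.4]
gripper_width: 0.303
grasp_force: 59.7
t 3.32 pos [ 0.5179 -0.3097  0.2943] psi 8.98 tilt [-0.0032  0.0015 -1.    ] f [-0.4  0.2 -4.4] w 0.303 gf 59.7
shift cm [ 14.53 -55.38  -0.5 ] spin -0.0
```

View pics/s2.png

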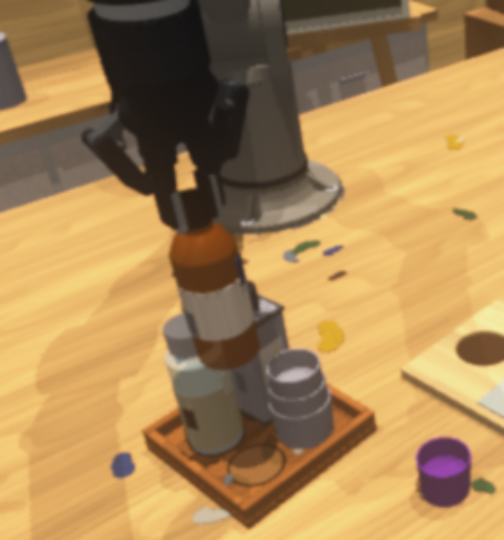

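The bottle hangs upright in the gripper, clear of the tray, and the dried ring of its place shows at (256,463). I carry it to the enamel tray.

```bash
python3 -m jog '[[0.3,-1,0,0],[0.8,-3,0,0],[1.6,-6,0,0],[2.4,-9.5,0,0],[3.4,-13,0,0],[4.3,-16.5,0,0],[5.2,-20,0,0],[6.2,-23.5,0,0],[7.1,-27,0,0],[8,-30.5,0,0],[8.9,-34,0,0],[9.8,-37.5,0,0],[10.8,-41,0,0],[11.7,-44.5,0,0],[12.6,-48,0,0],[13.4,-51,0,0],[14,-53.5,0,0],[14.4,-54.8,0,0],[14.5,-55.4,0,0],[14.5,-55.4,0,0]]' && python3 -m jog '[[0,0,2,0],[0,0,5,0],[0,0,8,0],[0,0,11,0],[0,0,13,0],[0,0,14,0],[0,0,14.4,0],[0,0,14.4,0],[0,0,14.4,0]]'; python3 go.py .575 .26 .1425
```

```text
t: 5.03
eef_pos: [0.575, 0.2607, 0.2954]
tool_rot: [0.0, 0.997, 0.079, -0.001]
contact_force: [0.6, -1.0, -3.3]
gripper_width: 0.307
grasp_force: 59.7
t: 5.78
eef_pos: [0.5768, 0.2594, 0.1537]
tool_rot: [-0.0, 0.997, 0.078, 0.001]
contact_force: [0.2, -0.0, -2.8]
gripper_width: 0.301
grasp_force: 59.7
t 5.78 pos [0.5768 0.2594 0.1537] psi 8.92 tilt [ 2.e-03  7.e-04 -1.e+00] f [ 0.2 -0.  -2.8] w 0.301 gf 59.7
shift cm [-0.17 -0.09  1.12] spin -0.001
```

Lower in small steps and watch for contact.

```bash
python3 -m jog '[[0,0,0.3,0],[0,0,0.6,0],[0,0,0.8,0],[0,0,1.0,0],[0,0,1.1,0],[0,0,1.1,0],[0,0,1.1,0]]'; python3 go.py .575 .26 .1425
```

```text
t: 6.37
eef_pos: [0.5768, 0.2604, 0.1434]
tool_rot: [-0.0, 0.997, 0.078, 0.001]
contact_force: [-1.8, -1.3, 7.3]
gripper_width: 0.305
grasp_force: 60.9
t 6.37 pos [0.5768 0.2604 0.1434] psi 8.99 tilt [ 0.0027  0.0012 -1.    ] f [-1.8 -1.3  7.3] w 0.305 gf 60.9
shift cm [-0.18  0.01  0.09] spin -0.0
```

```bash
python3 -m jog '[[0,0,0,0],[0,0,0,0],[0,0,0,0],[0,0,0,0],[0,0,-1,0],[0,0,-4,0],[0,0,-8,0],[0,0,-11,0],[0,0,-13,0],[0,0,-13,0]]' -0.1; python3 go.py .4445 -.2543 .26
```

```text
t: 7.2
eef_pos: [0.578, 0.2612, 0.2778]
tool_rot: [-0.002, 0.997, 0.078, 0.004]
contact_force: [1.1, 1.2, -0.4]
gripper_width: 0.551
grasp_force: 0.0
t 7.2 pos [0.578  0.2612 0.2778] psi 8.97 tilt [ 0.0086  0.0045 -1.    ] f [ 1.1  1.2 -0.4] w 0.551 gf 0.0
shift cm [-21.24  48.84   1.44] spin -0.0
```

```bash
python3 -m jog '[[-1.3,3,0,0],[-2.8,6.5,0,0],[-4.3,10,0,0],[-5.9,13.5,0,0],[-7.4,17,0,0],[-8.9,20.5,0,0],[-10.4,24,0,0],[-12,27.5,0,0],[-13.5,31,0,0],[-15,34.5,0,0],[-16.5,38,0,0],[-18,41.5,0,0],[-19.5,45,0,0],[-20.6,47.5,0,0],[-21.1,48.6,1,0],[-21.1,48.6,1,0],[-21.1,48.6,1,0],[-21.1,48.6,1,0]]'; python3 go.py .4445 -.2543 .1445
```

```text
t: 8.7
eef_pos: [0.4438, -0.2514, 0.2611]
tool_rot: [-0.001, 0.997, 0.08, -0.0]
contact_force: [0.3, -0.4, 0.7]
gripper_width: 0.55
grasp_force: 0.0
t 8.7 pos [ 0.4438 -0.2514  0.2611] psi 9.13 tilt [-3.0e-04  1.1e-03 -1.0e+00] f [ 0.3 -0.4  0.7] w 0.55 gf 0.0
shift cm [ 0.02  0.31 11.66] spin 0.002
```

```bash
python3 - <<'E'
from h import *
r=bot.read_camera("top");np.savez("top1.npz",**r)
cv2.imwrite("pics/t1.png",cv2.convertScaleAbs(cv2.resize(r["pixels"][140:300,140:480,::-1],None,fx=2.3,fy=2.3),alpha=1.5))
E
python3 go.py .4445 -.2543 .1445
```

```text
t 8.75 pos [ 0.4441 -0.2514  0.2613] psi 9.16 tilt [ 2.e-04  8.e-04 -1.e+00] f [-0.5  0.2 -0.1] w 0.548 gf 0.0
shift cm [-1.000e-02  3.100e-01  1.168e+01] spin 0.003
```

View pics/t1.png

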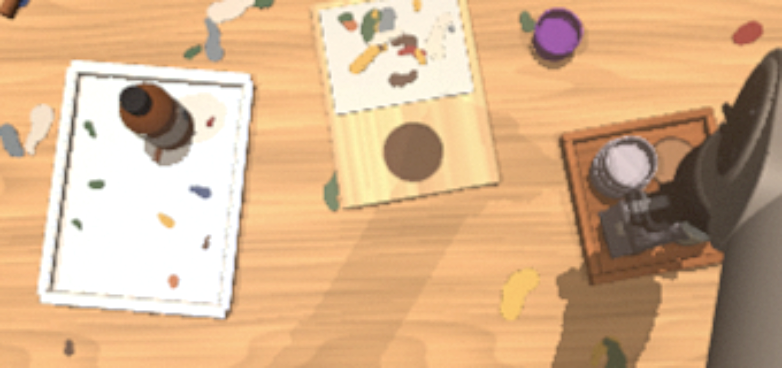

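The bottle stands upright in the enamel tray at (160,125) in the crop, and the gripper is over the tin (645,215). Now the tin.

```bash
python3 -m jog '[[0,0.3,3,0],[0,0.3,6,0],[0,0.3,9,0],[0,0.3,11,0],[0,0.3,11.6,0],[0,0.3,11.6,0],[0,0.3,11.6,0]]' -0.12 && python3 -m jog '[[0,0,0,0],[0,0,0,0],[0,0,0,0],[0,0,0,0],[0,0,0,0],[0,0,0,0],[0,0,0,0]]' 1 60 && python3 -m jog '[[0,0,-1,0],[0,0,-3,0],[0,0,-6,0],[0,0,-9,0],[0,0,-12,0],[0,0,-14,0],[0,0,-15,0],[0,0,-15,0],[0,0,-15,0],[0,0,-15,0]]'; python3 go.py .505 .31 .3
```

```text
t: 9.33
eef_pos: [0.4447, -0.2557, 0.1462]
tool_rot: [0.0, 0.997, 0.079, 0.001]
contact_force: [0.6, -0.1, 0.4]
gripper_width: 0.561
grasp_force: 0.0
t: 9.92
eef_pos: [0.4451, -0.2564, 0.1472]
tool_rot: [0.001, 0.997, 0.078, 0.002]
contact_force: [-0.9, 0.8, 6.7]
gripper_width: 0.303
grasp_force: 58.8
t: 10.75
eef_pos: [0.4426, -0.2559, 0.2936]
tool_rot: [-0.001, 0.997, 0.078, -0.001]
contact_force: [-0.4, 0.0, -3.5]
gripper_width: 0.306
grasp_force: 59.9
t 10.75 pos [ 0.4426 -0.2559  0.2936] psi 8.98 tilt [-0.003   0.0013 -1.    ] f [-0.4  0.  -3.5] w 0.306 gf 59.9
shift cm [ 15.   -54.92  -0.59] spin -0.0
```

```bash
python3 -m jog '[[0.3,-1,0,0],[0.8,-3,0,0],[1.6,-6,0,0],[2.5,-9.5,0,0],[3.5,-13,0,0],[4.4,-16.5,0,0],[5.4,-20,0,0],[6.3,-23.5,0,0],[7.3,-27,0,0],[8.2,-30.5,0,0],[9.2,-34,0,0],[10.1,-37.5,0,0],[11.1,-41,0,0],[12.1,-44.5,0,0],[13.1,-48,0,0],[13.9,-51,0,0],[14.5,-53,0,0],[14.9,-54.4,0,0],[15,-54.9,0,0],[15,-54.9,0,0]]' && python3 -m jog '[[0,0,2,0],[0,0,5,0],[0,0,8,0],[0,0,11,0],[0,0,13,0],[0,0,14.4,0],[0,0,14.8,0],[0,0,15.2,0],[0,0,15.5,0],[0,0,15.5,0],[0,0,15.5,0]]'; python3 go.py .505 .31 .1425
```

```text
t: 12.42
eef_pos: [0.5053, 0.3101, 0.2943]
tool_rot: [0.0, 0.997, 0.079, -0.001]
contact_force: [-0.6, 0.5, -4.4]
gripper_width: 0.306
grasp_force: 59.8
t: 13.33
eef_pos: [0.5073, 0.3091, 0.1422]
tool_rot: [-0.0, 0.997, 0.078, 0.001]
contact_force: [-1.2, -1.4, 4.3]
gripper_width: 0.301
grasp_force: 60.5
t 13.33 pos [0.5073 0.3091 0.1422] psi 8.92 tilt [ 2.7e-03  4.0e-04 -1.0e+00] f [-1.2 -1.4  4.3] w 0.301 gf 60.5
shift cm [-0.21 -0.13 -0.03] spin -0.001
```

```bash
python3 -m jog '[[0,0,0,0],[0,0,0,0],[0,0,0,0],[0,0,0,0],[0,0,-1,0],[0,0,-4,0],[0,0,-8,0],[0,0,-11,0],[0,0,-13,0],[0,0,-13,0],[0,0,-13,0]]' -0.1; python3 go.py .4535 -.3195 .26
```

```text
t: 14.25
eef_pos: [0.5066, 0.3099, 0.2722]
tool_rot: [-0.001, 0.997, 0.078, 0.001]
contact_force: [-1.1, -0.4, -1.7]
gripper_width: 0.549
grasp_force: 0.0
t 14.25 pos [0.5066 0.3099 0.2722] psi 8.99 tilt [ 0.0029  0.0017 -1.    ] f [-1.1 -0.4 -1.7] w 0.549 gf 0.0
shift cm [-15.08  61.34   1.1 ] spin -0.0
```

```bash
python3 -m jog '[[-0.7,3,0,0],[-1.6,6.5,0,0],[-2.5,10,0,0],[-3.4,14,0,0],[-4.4,18,0,0],[-5.4,22,0,0],[-6.4,26,0,0],[-7.4,30,0,0],[-8.4,34,0,0],[-9.4,38,0,0],[-10.4,42,0,0],[-11.4,46,0,0],[-12.4,50,0,0],[-13.4,54,0,0],[-14.2,57.5,0,0],[-14.8,60,0,0],[-15.1,61.3,1,0],[-15.1,61.3,1,0],[-15.1,61.3,1,0],[-15.1,61.3,1,0]]' -0.35; python3 go.py .4535 -.3195 .138
```

```text
t: 15.92
eef_pos: [0.453, -0.3173, 0.2594]
tool_rot: [-0.001, 0.997, 0.08, -0.001]
contact_force: [0.6, -0.1, -0.3]
gripper_width: 0.673
grasp_force: 0.0
t 15.92 pos [ 0.453  -0.3173  0.2594] psi 9.13 tilt [-0.0012  0.0019 -1.    ] f [ 0.6 -0.1 -0.3] w 0.673 gf 0.0
shift cm [ 0.02  0.25 12.14] spin 0.002
```

```bash
python3 -m jog '[[0,0.25,3,0],[0,0.25,6,0],[0,0.25,9,0],[0,0.25,11,0],[0,0.25,12,0],[0,0.25,12,0],[0,0.25,12,0]]' && python3 -m jog '[[0,0,0,0],[0,0,0,0],[0,0,0,0],[0,0,0,0],[0,0,0,0],[0,0,0,0],[0,0,0,0]]' 1 60 && python3 -m jog '[[0,0,-1,0],[0,0,-3,0],[0,0,-6,0],[0,0,-9,0],[0,0,-12,0],[0,0,-14,0],[0,0,-15,0],[0,0,-15,0],[0,0,-15,0],[0,0,-15,0]]'; python3 go.py .435 .26 .3
```

```text
t: 16.5
eef_pos: [0.4539, -0.3212, 0.1409]
tool_rot: [-0.0, 0.997, 0.079, 0.0]
contact_force: [0.1, 0.6, 0.8]
gripper_width: 0.674
grasp_force: 0.0
t: 17.08
eef_pos: [0.4545, -0.3223, 0.1424]
tool_rot: [0.001, 0.997, 0.078, 0.002]
contact_force: [-0.9, 1.6, 6.0]
gripper_width: 0.489
grasp_force: 60.6
t: 17.92
eef_pos: [0.452, -0.3216, 0.2885]
tool_rot: [-0.001, 0.997, 0.078, -0.001]
contact_force: [-0.8, 0.4, -3.9]
gripper_width: 0.49
grasp_force: 61.7
t 17.92 pos [ 0.452  -0.3216  0.2885] psi 8.98 tilt [-0.0028  0.0015 -1.    ] f [-0.8  0.4 -3.9] w 0.49 gf 61.7
shift cm [  7.39 -57.72  -1.05] spin -0.0
```

```bash
python3 -m jog '[[0.1,-1,0,0],[0.4,-3,0,0],[0.8,-6,0,0],[1.2,-9.5,0,0],[1.7,-13,0,0],[2.1,-16.5,0,0],[2.6,-20,0,0],[3,-23.5,0,0],[3.5,-27,0,0],[3.9,-30.5,0,0],[4.4,-34,0,0],[4.8,-37.5,0,0],[5.3,-41,0,0],[5.7,-44.5,0,0],[6.2,-48,0,0],[6.6,-51.5,0,0],[7,-54.5,0,0],[7.3,-56.8,0,0],[7.4,-57.7,0,0],[7.4,-57.7,0,0]]' && python3 -m jog '[[0,0,2,0],[0,0,5,0],[0,0,8,0],[0,0,11,0],[0,0,13,0],[0,0,14.4,0],[0,0,14.8,0],[0,0,15.2,0],[0,0,15.5,0],[0,0,15.5,0],[0,0,15.5,0]]'; python3 go.py .435 .26 .1375
```

```text
t: 19.58
eef_pos: [0.4343, 0.262, 0.2893]
tool_rot: [-0.0, 0.997, 0.081, -0.001]
contact_force: [0.5, -0.1, -3.3]
gripper_width: 0.489
grasp_force: 61.8
t: 20.5
eef_pos: [0.4375, 0.2587, 0.1375]
tool_rot: [0.0, 0.997, 0.078, 0.002]
contact_force: [-1.9, -2.8, 7.9]
gripper_width: 0.487
grasp_force: 62.8
t 20.5 pos [0.4375 0.2587 0.1375] psi 8.91 tilt [ 3.1e-03 -7.0e-04 -1.0e+00] f [-1.9 -2.8  7.9] w 0.487 gf 62.8
shift cm [-0.23 -0.17  0.  ] spin -0.002
```

Release, rise, head to just above the nest (fingers opened to about 68 mm), and look.

```bash
python3 -m jog '[[0,0,0,0],[0,0,0,0],[0,0,0,0],[0,0,0,0],[0,0,-1,0],[0,0,-4,0],[0,0,-8,0],[0,0,-11,0],[0,0,-13,0],[0,0,-13,0],[0,0,-13,0]]' -0.35; python3 go.py .51 -.244 .25
python3 - <<'E'
from h import *
r=bot.read_camera("top");np.savez("top2.npz",**r)
s=bot.read_camera("scene");np.savez("scene2.npz",**s)
a=cv2.convertScaleAbs(cv2.resize(r["pixels"][150:290,140:480,::-1],None,fx=2.3,fy=2.3),alpha=1.5)
b=cv2.resize(s["pixels"][120:330,130:530,::-1],None,fx=1.3,fy=1.3);b=cv2.copyMakeBorder(b,0,0,0,a.shape[1]-b.shape[1],0)
cv2.imwrite("pics/t2.png",np.vstack([a,b])[:600])
for n in (r,s):
    p=cloud(n);d=np.hypot(p[...,0]-.51,p[...,1]+.244)
    for lo,hi in((.095,.104),(.074,.082)):
        q=p[(d<.036)&(p[...,2]>lo)&(p[...,2]<hi)][:,:2]
        print("rim",lo,len(q),cv2.minEnclosingCircle((q*1000).astype(np.float32)))
E
```

```text
t: 21.42
eef_pos: [0.4366, 0.2598, 0.267]
tool_rot: [-0.001, 0.997, 0.078, 0.002]
contact_force: [-0.2, 0.2, -0.6]
gripper_width: 0.677
grasp_force: 0.0
t 21.42 pos [0.4366 0.2598 0.267 ] psi 8.98 tilt [ 0.0029  0.0014 -1.    ] f [-0.2  0.2 -0.6] w 0.677 gf 0.0
shift cm [-0.62 50.91  1.65] spin -0.0
rim 0.095 67 ((510.2934875488281, -244.57969665527344), 26.696754455566406)
rim 0.074 252 ((509.5749816894531, -244.2241973876953), 29.1779727935791)
rim 0.095 184 ((507.2499084472656, -244.874267578125), 28.65118408203125)
rim 0.074 326 ((508.02972412109375, -245.93304443359375), 29.553823471069336)
```

View pics/t2.png

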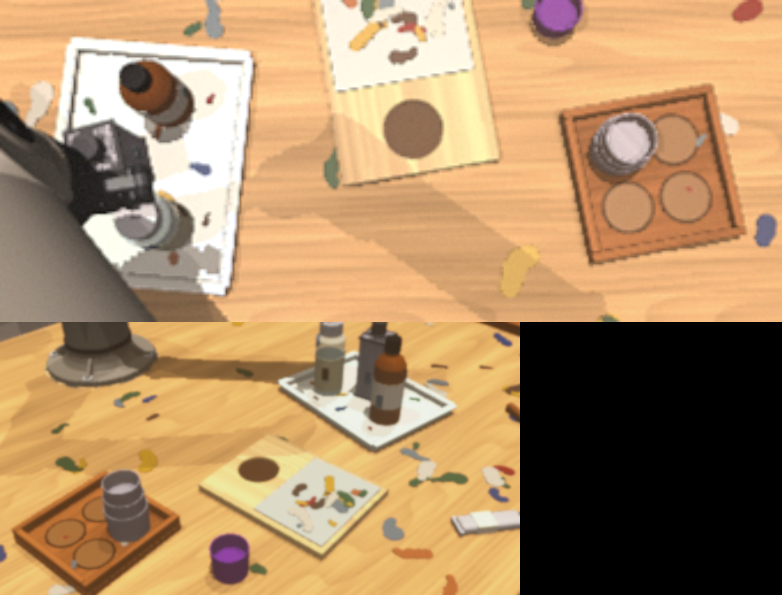

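All three stand upright in the enamel tray. The nest stands alone in the wooden tray, and the three empty rings are visible at (675,140), (628,207) and (686,197). Now to the nest.

```bash
python3 -m jog '[[0,2,0,0],[0,5.5,0,0],[-0.1,9.5,0,0],[-0.1,13.5,0,0],[-0.2,17.5,0,0],[-0.2,21.5,0,0],[-0.3,25.5,0,0],[-0.3,29.5,0,0],[-0.4,33.5,0,0],[-0.5,37.5,0,0],[-0.5,41.5,0,0],[-0.6,45,0,0],[-0.7,48,0,0],[-0.7,50,0,0],[-0.7,51,0,0],[-0.7,51,4,0],[-0.7,51,8,0],[-0.7,51,10,0],[-0.7,51,10,0],[-0.7,51,10,0]]' -0.6; python3 go.py .509 -.2447 .081
```

```text
t: 23.18
eef_pos: [0.508, -0.2442, 0.1641]
tool_rot: [-0.001, 0.997, 0.079, -0.002]
contact_force: [0.2, -0.2, 0.8]
gripper_width: 0.804
grasp_force: 0.0
t 23.18 pos [ 0.508  -0.2442  0.1641] psi 9.06 tilt [-0.0033  0.0019 -1.    ] f [ 0.2 -0.2  0.8] w 0.804 gf 0.0
shift cm [0.11 0.09 8.31] spin 0.001
```

```bash
python3 -m jog '[[0.1,0.1,2,0],[0.1,0.1,4,0],[0.1,0.1,6,0],[0.1,0.1,7,0],[0.1,0.1,7.6,0],[0.1,0.1,8,0],[0.1,0.1,8,0],[0.1,0.1,8,0],[0.1,0.1,8,0]]'; python3 go.py .509 -.2447 .081
python3 - <<'E'
from h import *
r=bot.read_camera("scene");cv2.imwrite("pics/s3.png",cv2.resize(r["pixels"][180:320,140:320,::-1],None,fx=4,fy=4,interpolation=cv2.INTER_CUBIC))
E
```

```text
t: 23.93
eef_pos: [0.5107, -0.2466, 0.0864]
tool_rot: [0.0, 0.997, 0.078, 0.001]
contact_force: [0.3, 0.6, -0.2]
gripper_width: 0.8
grasp_force: 0.0
t 23.93 pos [ 0.5107 -0.2466  0.0864] psi 8.98 tilt [ 1.7e-03 -7.0e-04 -1.0e+00] f [ 0.3  0.6 -0.2] w 0.8 gf 0.0
shift cm [-0.14 -0.22  0.54] spin -0.0
```

View pics/s3.png

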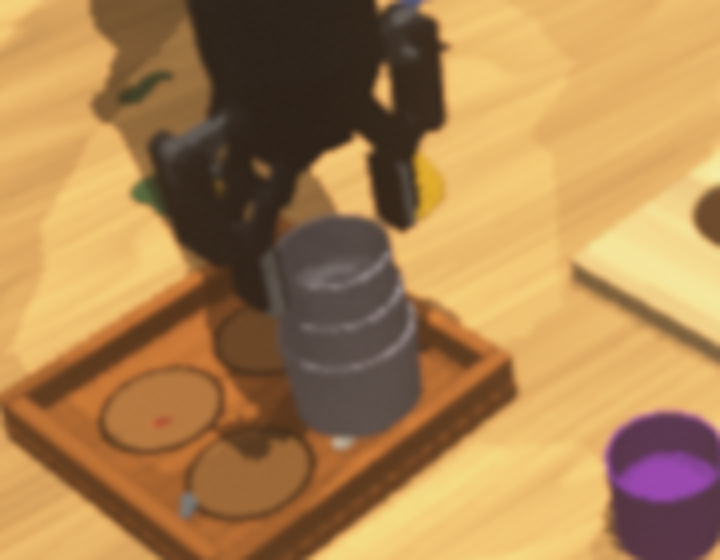

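The fingers straddle the top cup, whose rim is at (335,250). The TCP sits 2 mm too far in −y and 5 mm high, so I correct both, then grip lightly.

```bash
python3 -m jog '[[-0.1,-0.2,0.2,0],[-0.1,-0.2,0.4,0],[-0.1,-0.2,0.4,0],[-0.1,-0.2,0.4,0],[-0.1,-0.2,0.4,0]]' && python3 -m jog '[[0,0,0,0],[0,0,0,0],[0,0,0,0],[0,0,0,0],[0,0,0,0],[0,0,0,0],[0,0,0,0]]' 1 30; python3 go.py .509 -.2447 .0815
```

```text
t: 24.4
eef_pos: [0.5086, -0.2446, 0.0813]
tool_rot: [-0.0, 0.997, 0.078, -0.0]
contact_force: [-0.0, -0.7, 0.6]
gripper_width: 0.803
grasp_force: 0.0
t: 24.98
eef_pos: [0.5089, -0.2448, 0.0817]
tool_rot: [0.0, 0.997, 0.078, 0.0]
contact_force: [-1.1, 0.4, 5.4]
gripper_width: 0.614
grasp_force: 31.1
t 24.98 pos [ 0.5089 -0.2448  0.0817] psi 8.98 tilt [ 6.e-04 -4.e-04 -1.e+00] f [-1.1  0.4  5.4] w 0.614 gf 31.1
shift cm [ 0.01 -0.01  0.02] spin -0.0
```

```bash
python3 -m jog '[[0,0,-0.3,0],[0,0,-0.6,0],[0,0,-1,0],[0,0,-1.5,0],[0,0,-2,0],[0,0,-2.5,0],[0,0,-3,0],[0,0,-4,0],[0,0,-6,0],[0,0,-8,0],[0,0,-9,0],[0,0,-9,0],[0,0,-9,0],[0,0,-9,0]]'; python3 go.py .5375 -.0158 .17
python3 - <<'E'
from h import *
r=bot.read_camera("scene");cv2.imwrite("pics/s4.png",cv2.resize(r["pixels"][130:320,120:370,::-1],None,fx=3,fy=3,interpolation=cv2.INTER_CUBIC))
E
```

```text
t: 26.15
eef_pos: [0.5079, -0.2443, 0.1704]
tool_rot: [-0.0, 0.997, 0.078, -0.001]
contact_force: [0.1, 0.0, -1.5]
gripper_width: 0.617
grasp_force: 31.6
t 26.15 pos [ 0.5079 -0.2443  0.1704] psi 8.98 tilt [-1.4e-03  5.0e-04 -1.0e+00] f [ 0.1  0.  -1.5] w 0.617 gf 31.6
shift cm [  6.49 -22.11   0.05] spin -0.0
```

View pics/s4.png

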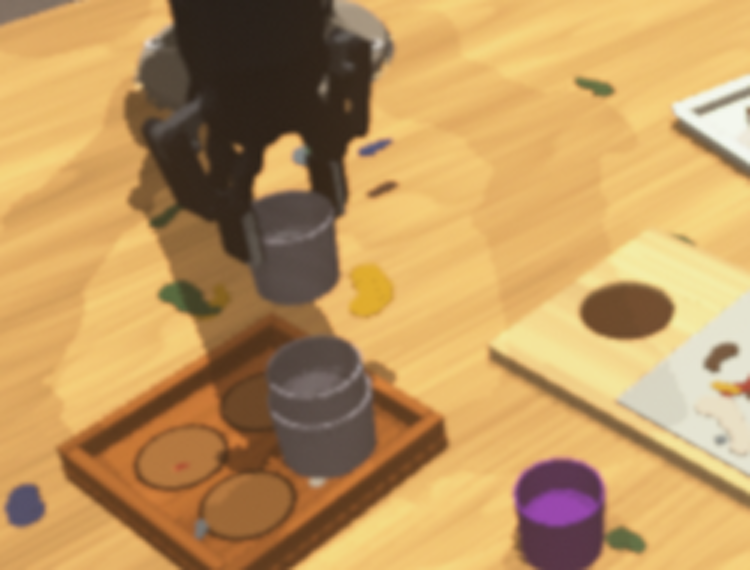

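Only the small cup came up (at (292,245)), and the other two stay nested at (322,405). Carry it to the seat.

```bash
python3 -m jog '[[0.3,-1,0,0],[0.9,-3,0,0],[1.8,-6,0,0],[2.8,-9.5,0,0],[3.8,-13,0,0],[4.8,-16.5,0,0],[5.7,-19.5,0,0],[6.3,-21.3,0,0],[6.5,-22.1,0,0],[6.5,-22.1,0,0],[6.5,-22.1,3,0],[6.5,-22.1,6,0],[6.5,-22.1,9,0],[6.5,-22.1,11,0],[6.5,-22.1,12,0],[6.5,-22.1,12,0],[6.5,-22.1,12,0],[6.5,-22.1,12,0]]'; python3 go.py .5375 -.0158 .0355
```

```text
t: 27.7
eef_pos: [0.5394, -0.0167, 0.0526]
tool_rot: [0.0, 0.997, 0.078, 0.001]
contact_force: [0.5, -0.4, -0.9]
gripper_width: 0.617
grasp_force: 31.7
t 27.7 pos [ 0.5394 -0.0167  0.0526] psi 8.93 tilt [ 2.1e-03 -2.0e-04 -1.0e+00] f [ 0.5 -0.4 -0.9] w 0.617 gf 31.7
shift cm [-0.18 -0.12  1.71] spin -0.001
```

```bash
python3 -m jog '[[-0.1,-0.1,0.4,0],[-0.1,-0.1,0.8,0],[-0.1,-0.1,1.1,0],[-0.1,-0.1,1.4,0],[-0.1,-0.1,1.5,0],[-0.1,-0.1,1.6,0],[-0.1,-0.1,1.6,0],[-0.1,-0.1,1.6,0]]'; python3 go.py .5375 -.0158 .0355
```

```text
t: 28.37
eef_pos: [0.5372, -0.0153, 0.0357]
tool_rot: [0.0, 0.997, 0.078, -0.0]
contact_force: [-1.9, -0.3, 5.5]
gripper_width: 0.621
grasp_force: 32.1
t 28.37 pos [ 0.5372 -0.0153  0.0357] psi 8.98 tilt [-1.e-04 -3.e-04 -1.e+00] f [-1.9 -0.3  5.5] w 0.621 gf 32.1
shift cm [0.03 0.05 0.02] spin -0.0
```

Contact, seated. Release and rise, then go to the jar.

```bash
python3 -m jog '[[0,0,0,0],[0,0,0,0],[0,0,0,0],[0,0,0,0],[0,0,-0.5,0],[0,0,-2,0],[0,0,-5,0],[0,0,-9,0],[0,0,-13,0],[0,0,-17,0],[0,0,-20,0],[0,0,-22.5,0],[0,0,-22.5,0],[0,0,-22.5,0]]' -0.5; python3 go.py .4365 .2595 .258
```

```text
t: 29.53
eef_pos: [0.538, -0.0152, 0.2622]
tool_rot: [0.0, 0.997, 0.078, 0.002]
contact_force: [-1.4, 0.3, -0.9]
gripper_width: 0.752
grasp_force: 0.0
t 29.53 pos [ 0.538  -0.0152  0.2622] psi 8.98 tilt [ 3.8e-03 -2.0e-04 -1.0e+00] f [-1.4  0.3 -0.9] w 0.752 gf 0.0
shift cm [ -5.74 -28.72   0.38] spin -0.0
```

```bash
python3 -m jog '[[-0.4,-2,0,0],[-1.1,-5.5,0,0],[-1.9,-9.5,0,0],[-2.7,-13.5,0,0],[-3.5,-17.5,0,0],[-4.3,-21.5,0,0],[-5,-25,0,0],[-5.5,-27.5,0,0],[-5.7,-28.6,0,0],[-5.7,-28.6,0,0],[-5.7,-28.6,0,0],[-5.7,-28.6,0,0]]' -0.35;  python3 go.py .4368 .2590 .1385
python3 - <<'E'
from h import *
r=bot.read_camera("scene");cv2.imwrite("pics/s5.png",cv2.resize(r["pixels"][130:310,180:480,::-1],None,fx=2.6,fy=2.6,interpolation=cv2.INTER_CUBIC))
E
```

```text
t: 30.53
eef_pos: [0.437, 0.256, 0.2596]
tool_rot: [0.001, 0.997, 0.077, -0.0]
contact_force: [-0.4, -1.1, -0.7]
gripper_width: 0.678
grasp_force: 0.0
t 30.53 pos [0.437  0.256  0.2596] psi 8.83 tilt [-9.0e-04 -1.6e-03 -1.0e+00] f [-0.4 -1.1 -0.7] w 0.678 gf 0.0
shift cm [ 0.04 -0.31 12.11] spin -0.003
```

View pics/s5.png

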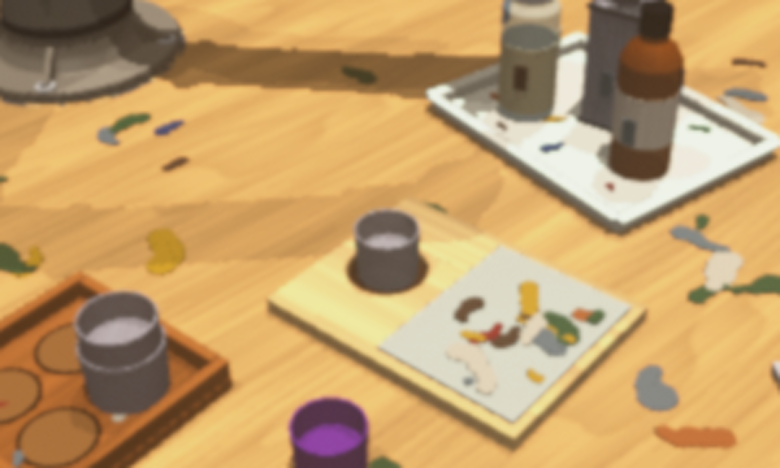

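The small cup stands centred in the seat (388,265). Now the jar goes back.

```bash
python3 -m jog '[[0,-0.1,3,0],[0,-0.1,6,0],[0,-0.1,9,0],[0,-0.1,11,0],[0,-0.1,12,0],[0,-0.1,12,0],[0,-0.1,12,0]]' && python3 -m jog '[[0,0,0,0],[0,0,0,0],[0,0,0,0],[0,0,0,0],[0,0,0,0],[0,0,0,0],[0,0,0,0]]' 1 60 && python3 -m jog '[[0,0,-1,0],[0,0,-3,0],[0,0,-6,0],[0,0,-9,0],[0,0,-12,0],[0,0,-14,0],[0,0,-15,0],[0,0,-15,0],[0,0,-15,0],[0,0,-15,0]]'; python3 go.py .4535 -.3215 .29
```

```text
t: 31.17
eef_pos: [0.4368, 0.2587, 0.1406]
tool_rot: [0.0, 0.997, 0.078, 0.0]
contact_force: [-0.1, -0.5, 0.5]
gripper_width: 0.675
grasp_force: 0.0
t: 31.75
eef_pos: [0.4374, 0.2601, 0.1423]
tool_rot: [-0.001, 0.997, 0.078, 0.002]
contact_force: [0.1, 0.9, 6.1]
gripper_width: 0.483
grasp_force: 60.6
t: 32.58
eef_pos: [0.4352, 0.2585, 0.2886]
tool_rot: [0.001, 0.997, 0.078, -0.001]
contact_force: [-0.5, -0.4, -4.7]
gripper_width: 0.486
grasp_force: 61.8
t 32.58 pos [0.4352 0.2585 0.2886] psi 8.98 tilt [-0.0026 -0.0018 -1.    ] f [-0.5 -0.4 -4.7] w 0.486 gf 61.8
shift cm [-7.250e+00  5.757e+01 -4.000e-02] spin -0.0
```

```bash
python3 -m jog '[[-0.1,1,0,0],[-0.4,3,0,0],[-0.8,6,0,0],[-1.2,9.5,0,0],[-1.7,13,0,0],[-2.1,16.5,0,0],[-2.6,20,0,0],[-3,23.5,0,0],[-3.5,27,0,0],[-3.9,30.5,0,0],[-4.4,34,0,0],[-4.8,37.5,0,0],[-5.3,41,0,0],[-5.7,44.5,0,0],[-6.2,48,0,0],[-6.6,51.5,0,0],[-7,54.5,0,0],[-7.3,56.7,0,0],[-7.4,57.6,0,0],[-7.4,57.6,0,0]]' && python3 -m jog '[[0,0,2,0],[0,0,5,0],[0,0,8,0],[0,0,11,0],[0,0,12.5,0],[0,0,13,0],[0,0,13,0],[0,0,13,0],[0,0,13,0]]'; python3 go.py .4543 -.322 .147
```

```text
t: 34.25
eef_pos: [0.4512, -0.3238, 0.2888]
tool_rot: [-0.0, 0.997, 0.076, -0.001]
contact_force: [-1.1, -0.3, -3.7]
gripper_width: 0.481
grasp_force: 61.8
t: 35.0
eef_pos: [0.454, -0.3212, 0.1618]
tool_rot: [0.001, 0.997, 0.079, 0.001]
contact_force: [-0.2, -0.1, -3.7]
gripper_width: 0.481
grasp_force: 61.7
t 35.0 pos [ 0.454  -0.3212  0.1618] psi 9.02 tilt [ 0.0025 -0.0011 -1.    ] f [-0.2 -0.1 -3.7] w 0.481 gf 61.7
shift cm [0.01 0.08 1.48] spin 0.0
```

```bash
python3 -m jog '[[0,0,0.4,0],[0,0,0.8,0],[0,0,1.2,0],[0,0,1.4,0],[0,0,1.6,0],[0,0,1.6,0],[0,0,1.6,0]]'; python3 go.py .4543 -.322 .147;python3 -m jog '[[0,0,0,0],[0,0,0,0],[0,0,0,0],[0,0,0,0],[0,0,-1,0],[0,0,-4,0],[0,0,-8,0],[0,0,-11,0],[0,0,-13,0],[0,0,-13,0],[0,0,-13,0]]' -0.35; python3 go.py .5068 .3095 .27
```

```text
t: 35.58
eef_pos: [0.455, -0.3215, 0.1474]
tool_rot: [0.001, 0.997, 0.078, 0.002]
contact_force: [-2.7, 4.2, 18.5]
gripper_width: 0.48
grasp_force: 64.1
t 35.58 pos [ 0.455  -0.3215  0.1474] psi 8.99 tilt [ 0.0041 -0.0012 -1.    ] f [-2.7  4.2 18.5] w 0.48 gf 64.1
shift cm [-0.07  0.04  0.04] spin -0.0
t: 36.5
eef_pos: [0.4535, -0.3216, 0.276]
tool_rot: [0.001, 0.997, 0.078, 0.001]
contact_force: [1.2, -0.1, -0.5]
gripper_width: 0.674
grasp_force: 0.0
t 36.5 pos [ 0.4535 -0.3216  0.276 ] psi 8.97 tilt [ 0.0027 -0.0015 -1.    ] f [ 1.2 -0.1 -0.5] w 0.674 gf 0.0
shift cm [ 15.11 -61.5    0.52] spin -0.0
```

```bash
python3 -m jog '[[0.7,-3,0,0],[1.6,-6.5,0,0],[2.5,-10,0,0],[3.4,-14,0,0],[4.4,-18,0,0],[5.4,-22,0,0],[6.4,-26,0,0],[7.4,-30,0,0],[8.4,-34,0,0],[9.4,-38,0,0],[10.4,-42,0,0],[11.4,-46,0,0],[12.4,-50,0,0],[13.4,-54,0,0],[14.2,-57.5,0,0],[14.8,-60,0,0],[15.1,-61.4,0,0],[15.1,-61.4,0,0],[15.1,-61.4,0,0],[15.1,-61.4,0,0]]' -0.1; python3 go.py .5068 .3095 .143
```

```text
t: 38.17
eef_pos: [0.5065, 0.3065, 0.2736]
tool_rot: [0.001, 0.997, 0.077, -0.0]
contact_force: [-0.9, -0.3, 0.6]
gripper_width: 0.551
grasp_force: 0.0
t 38.17 pos [0.5065 0.3065 0.2736] psi 8.85 tilt [-8.0e-04 -2.1e-03 -1.0e+00] f [-0.9 -0.3  0.6] w 0.551 gf 0.0
shift cm [ 0.09 -0.32 13.06] spin -0.003
```

```bash
python3 -m jog '[[0,-0.1,3,0],[0,-0.1,6,0],[0,-0.1,9,0],[0,-0.1,11.5,0],[0,-0.1,13,0],[0,-0.1,13,0],[0,-0.1,13,0]]' && python3 -m jog '[[0,0,0,0],[0,0,0,0],[0,0,0,0],[0,0,0,0],[0,0,0,0],[0,0,0,0],[0,0,0,0]]' 1 60 && python3 -m jog '[[0,0,-1,0],[0,0,-3,0],[0,0,-6,0],[0,0,-9,0],[0,0,-12,0],[0,0,-14,0],[0,0,-15,0],[0,0,-15,0],[0,0,-15,0],[0,0,-15,0]]'; python3 go.py .4426 -.2559 .2936
```

```text
t: 38.75
eef_pos: [0.5063, 0.3077, 0.1441]
tool_rot: [0.001, 0.997, 0.077, -0.001]
contact_force: [-0.0, -0.4, 1.2]
gripper_width: 0.549
grasp_force: 0.0
t: 39.33
eef_pos: [0.5071, 0.3107, 0.1463]
tool_rot: [-0.001, 0.997, 0.078, 0.002]
contact_force: [-0.5, -0.5, 6.4]
gripper_width: 0.297
grasp_force: 59.2
t: 40.17
eef_pos: [0.5051, 0.3089, 0.2922]
tool_rot: [0.001, 0.997, 0.078, -0.002]
contact_force: [0.9, 0.3, -5.0]
gripper_width: 0.297
grasp_force: 59.8
t 40.17 pos [0.5051 0.3089 0.2922] psi 8.98 tilt [-0.003  -0.0022 -1.    ] f [ 0.9  0.3 -5. ] w 0.297 gf 59.8
shift cm [-14.99  54.81   0.  ] spin -0.0
```

```bash
python3 -m jog '[[-0.3,1,0,0],[-0.8,3,0,0],[-1.6,6,0,0],[-2.5,9.5,0,0],[-3.5,13,0,0],[-4.4,16.5,0,0],[-5.4,20,0,0],[-6.3,23.5,0,0],[-7.3,27,0,0],[-8.2,30.5,0,0],[-9.2,34,0,0],[-10.1,37.5,0,0],[-11.1,41,0,0],[-12.1,44.5,0,0],[-13.1,48,0,0],[-13.9,51,0,0],[-14.5,53,0,0],[-14.9,54.3,0,0],[-15,54.8,0,0],[-15,54.8,0,0]]' && python3 -m jog '[[0,0,2,0],[0,0,5,0],[0,0,8,0],[0,0,11,0],[0,0,12.5,0],[0,0,13,0],[0,0,13,0],[0,0,13,0],[0,0,13,0]]'; python3 go.py .4446 -.256 .151
```

```text
t: 41.83
eef_pos: [0.4421, -0.256, 0.2933]
tool_rot: [-0.0, 0.997, 0.077, -0.001]
contact_force: [0.4, 0.3, -4.0]
gripper_width: 0.301
grasp_force: 59.8
t: 42.58
eef_pos: [0.4446, -0.2549, 0.1658]
tool_rot: [0.001, 0.997, 0.079, 0.001]
contact_force: [0.2, 0.4, -3.2]
gripper_width: 0.297
grasp_force: 59.7
t 42.58 pos [ 0.4446 -0.2549  0.1658] psi 9.02 tilt [ 0.0026 -0.001  -1.    ] f [ 0.2  0.4 -3.2] w 0.297 gf 59.7
shift cm [-0.03  0.11  1.48] spin 0.0
```

```bash
python3 -m jog '[[0,0,0.4,0],[0,0,0.8,0],[0,0,1.1,0],[0,0,1.3,0],[0,0,1.5,0],[0,0,1.5,0],[0,0,1.5,0]]'; python3 -m jog '[[0,0,0,0],[0,0,0,0],[0,0,0,0],[0,0,0,0],[0,0,-1,0],[0,0,-4,0],[0,0,-8,0],[0,0,-11,0],[0,0,-13,0],[0,0,-13,0],[0,0,-13,0]]' -0.1; python3 go.py .577 .260 .28
```

```text
t: 43.17
eef_pos: [0.4449, -0.2551, 0.1515]
tool_rot: [0.0, 0.997, 0.078, 0.001]
contact_force: [-4.7, 3.0, 13.1]
gripper_width: 0.297
grasp_force: 61.6
t: 44.08
eef_pos: [0.444, -0.2552, 0.2809]
tool_rot: [0.001, 0.997, 0.078, 0.001]
contact_force: [0.1, -0.0, -0.9]
gripper_width: 0.552
grasp_force: 0.0
t 44.08 pos [ 0.444  -0.2552  0.2809] psi 8.98 tilt [ 0.0029 -0.0013 -1.    ] f [ 0.1 -0.  -0.9] w 0.552 gf 0.0
shift cm [ 21.17 -48.81   0.07] spin -0.0
```

```bash
python3 -m jog '[[1.3,-3,0,0],[2.8,-6.5,0,0],[4.3,-10,0,0],[5.9,-13.5,0,0],[7.4,-17,0,0],[8.9,-20.5,0,0],[10.4,-24,0,0],[12,-27.5,0,0],[13.5,-31,0,0],[15,-34.5,0,0],[16.5,-38,0,0],[18,-41.5,0,0],[19.5,-45,0,0],[20.6,-47.5,0,0],[21.1,-48.8,0,0],[21.1,-48.8,0,0],[21.1,-48.8,0,0],[21.1,-48.8,0,0]]'; python3 go.py .577 .260 .1435
```

```text
t: 45.58
eef_pos: [0.5756, 0.2577, 0.2785]
tool_rot: [0.001, 0.997, 0.077, -0.001]
contact_force: [-0.1, -0.2, -0.0]
gripper_width: 0.551
grasp_force: 0.0
t 45.58 pos [0.5756 0.2577 0.2785] psi 8.86 tilt [-0.0012 -0.0021 -1.    ] f [-0.1 -0.2 -0. ] w 0.551 gf 0.0
shift cm [ 0.19 -0.23 13.5 ] spin -0.002
```

```bash
python3 -m jog '[[0,-0.1,3,0],[0,-0.1,6,0],[0,-0.1,9,0],[0,-0.1,12,0],[0,-0.1,13.4,0],[0,-0.1,13.4,0],[0,-0.1,13.4,0]]' && python3 -m jog '[[0,0,0,0],[0,0,0,0],[0,0,0,0],[0,0,0,0],[0,0,0,0],[0,0,0,0],[0,0,0,0]]' 1 60 && python3 -m jog '[[0,0,-1,0],[0,0,-3,0],[0,0,-6,0],[0,0,-9,0],[0,0,-12,0],[0,0,-14,0],[0,0,-15,0],[0,0,-15,0],[0,0,-15,0],[0,0,-15,0]]'; python3 go.py .5179 -.3097 .2943
```

```text
t: 46.17
eef_pos: [0.5755, 0.2589, 0.1452]
tool_rot: [0.001, 0.997, 0.077, -0.001]
contact_force: [-0.1, -0.8, 0.8]
gripper_width: 0.55
grasp_force: 0.0
t: 46.75
eef_pos: [0.5768, 0.2618, 0.1475]
tool_rot: [-0.001, 0.997, 0.078, 0.002]
contact_force: [-0.2, -0.0, 6.7]
gripper_width: 0.304
grasp_force: 59.6
t: 47.58
eef_pos: [0.5745, 0.2604, 0.2932]
tool_rot: [0.001, 0.997, 0.078, -0.002]
contact_force: [0.2, 0.1, -3.3]
gripper_width: 0.302
grasp_force: 59.7
t 47.58 pos [0.5745 0.2604 0.2932] psi 8.98 tilt [-0.0032 -0.0018 -1.    ] f [ 0.2  0.1 -3.3] w 0.302 gf 59.7
shift cm [-1.449e+01  5.542e+01  1.000e-02] spin -0.0
```

```bash
python3 -m jog '[[-0.3,1,0,0],[-0.8,3,0,0],[-1.6,6,0,0],[-2.4,9.5,0,0],[-3.4,13,0,0],[-4.3,16.5,0,0],[-5.2,20,0,0],[-6.2,23.5,0,0],[-7.1,27,0,0],[-8,30.5,0,0],[-8.9,34,0,0],[-9.8,37.5,0,0],[-10.8,41,0,0],[-11.7,44.5,0,0],[-12.6,48,0,0],[-13.4,51,0,0],[-14,53.5,0,0],[-14.4,54.9,0,0],[-14.5,55.4,0,0],[-14.5,55.4,0,0]]' && python3 -m jog '[[0,0,2,0],[0,0,5,0],[0,0,8,0],[0,0,11,0],[0,0,12.5,0],[0,0,13,0],[0,0,13,0],[0,0,13,0],[0,0,13,0]]'; python3 go.py .5200 -.3107 .1525
```

```text
t: 49.25
eef_pos: [0.5173, -0.3103, 0.294]
tool_rot: [-0.0, 0.997, 0.077, -0.001]
contact_force: [-0.6, 0.7, -3.9]
gripper_width: 0.3
grasp_force: 59.7
t: 50.0
eef_pos: [0.52, -0.3085, 0.1669]
tool_rot: [0.0, 0.997, 0.079, 0.001]
contact_force: [-0.4, 0.8, -3.0]
gripper_width: 0.3
grasp_force: 59.7
t 50.0 pos [ 0.52   -0.3085  0.1669] psi 9.03 tilt [ 2.5e-03 -7.0e-04 -1.0e+00] f [-0.4  0.8 -3. ] w 0.3 gf 59.7
shift cm [-0.04  0.22  1.44] spin 0.001
```

```bash
python3 -m jog '[[0,0.15,0.4,0],[0,0.15,0.8,0],[0,0.15,1.1,0],[0,0.15,1.3,0],[0,0.15,1.4,0],[0,0.15,1.4,0],[0,0.15,1.4,0]]'; python3 -m jog '[[0,0,0,0],[0,0,0,0],[0,0,0,0],[0,0,0,0],[0,0,-1,0],[0,0,-4,0],[0,0,-8,0],[0,0,-11,0],[0,0,-13,0],[0,0,-15,0],[0,-4,-15,0],[0,-8,-15,0],[0,-12,-15,0],[0,-16,-15,0],[0,-20,-15,0],[0,-24,-15,0],[0,-26,-15,0],[0,-26,-15,0]]' -0.1
python3 - <<'E'
from h import *
r=bot.read_camera("top");s=bot.read_camera("scene")
a=cv2.convertScaleAbs(cv2.resize(r["pixels"][150:280,280:480,::-1],None,fx=3,fy=3,interpolation=cv2.INTER_CUBIC),alpha=1.5)
b=cv2.resize(s["pixels"][175:335,130:400,::-1],(600,200*600//337))[:205]
b=cv2.resize(s["pixels"][185:335,130:400,::-1],(360,200))
b=cv2.copyMakeBorder(b,0,0,0,a.shape[1]-360,0)
cv2.imwrite("pics/end.png",np.vstack([a,b])[:600])
for n in(r,s):
    p=cloud(n);m=(p[...,0]>.3)&(p[...,0]<.56)&(p[...,1]<-.2)&(p[...,1]>-.38)
    for lo,hi in((.153,.162),(.162,.169),(.169,.185)):
        k=(m&(p[...,2]>lo)&(p[...,2]<hi)).astype(np.uint8);c,l,st,_=cv2.connectedComponentsWithStats(k)
        for i in range(1,c):
            if st[i,4]>50:
                q=p[l==i];print(lo,st[i,4],((q.max(0)+q.min(0))/2).round(4))
E
```

```text
t: 50.58
eef_pos: [0.5197, -0.3104, 0.1526]
tool_rot: [0.0, 0.997, 0.078, 0.001]
contact_force: [-1.4, 1.7, 4.9]
gripper_width: 0.304
grasp_force: 60.7
t: 52.08
eef_pos: [0.4779, -0.0478, 0.3025]
tool_rot: [-0.001, 0.997, 0.082, 0.001]
contact_force: [0.4, 0.3, -1.2]
gripper_width: 0.549
grasp_force: 0.0
0.153 299 [ 0.4518 -0.3197  0.1575]
0.162 116 [ 0.4433 -0.2533  0.1655]
0.169 107 [ 0.518  -0.3084  0.1726]
0.153 67 [ 0.4454 -0.254   0.1574]
0.153 348 [ 0.4496 -0.3205  0.1569]
0.153 80 [ 0.5212 -0.3103  0.1575]
0.162 125 [ 0.4398 -0.2547  0.1654]
0.162 61 [ 0.5222 -0.3107  0.1655]
0.169 158 [ 0.5151 -0.3099  0.1714]
```

View pics/end.png

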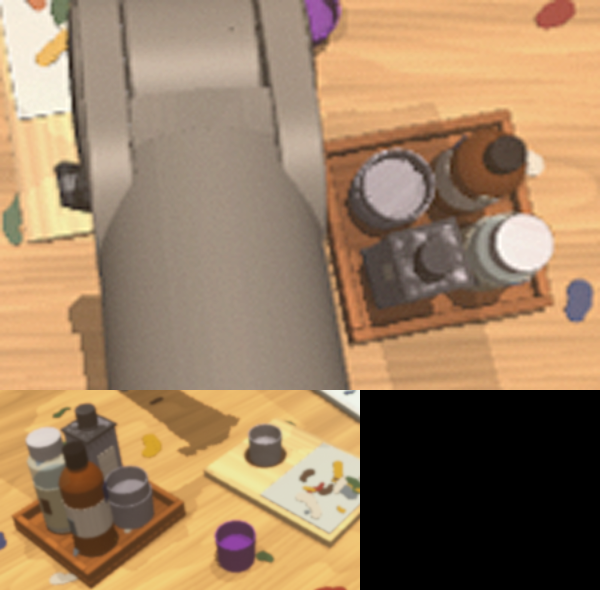

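The bottle, tin and jar are back within about 2 mm of where they stood, upright and at the right heights. The two cups are still nested at (395,190), and the small cup is in the seat at (265,445). I let the arm settle and hand in.

```bash
python3 -m jog '[[0,0,0,0],[0,0,0,0],[0,0,0,0],[0,0,0,0],[0,0,0,0],[0,0,0,0]]'; python3 -c "
from station import bot
print(bot.hand_in())"
```

```text
t: 52.68
eef_pos: [0.4784, -0.0538, 0.3012]
tool_rot: [-0.0, 0.997, 0.078, -0.0]
contact_force: [0.3, 1.0, 1.0]
gripper_width: 0.549
grasp_force: 0.0
the job is handed in; nothing more can be done
None
```

I handed the job in at 52.7 s: the small cup stands in the palette seat, the bottle, tin and jar are back upright within about 2–3 mm of their places, and the other two cups are still nested; no verdict came back.

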